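# Set the tall menu board on the table easel

### The arm

A 6-joint arm with a two-finger parallel gripper is mounted at the origin on a cart in front of the work surface, level with it; the furniture and walls round the work are solid. World frame = base frame: x ahead of the robot, y to its left, z up, the work surface at z = 0. Lengths are in m, angles in rad, forces in N, time in s.
With the tool pointing down it reaches from about 0.375 to 0.975 m from the base axis. Payload 3.8 kg.
Tool frame: the origin (TCP) lies at the very end of the fingers, on their centre line; the grasp point (between the pads) lies 19 mm behind it; z points along the fingers, y is the direction in which the jaws open and shut (so a half turn about z gives the same grasp; the last joint's range is limited). The gripper opens to 85 mm and grips with 20 to 120 N. Pads are 22 mm wide; open, the fingers measure 114 mm over their backs; the gripper's body (76 mm by 85 mm) begins 54 mm behind the grasp point. The pads swing forward as they close: fully open they stand 13 mm farther back than shut.
Start: joints at [-1.334, 0.264, 1.604, -0, 1.274, -0.037], TCP at [0.183, -0.65, 0.231] pointing down, gripper open.
Joint ranges: [-2.63, 2.63], [-0.94, 2.18], [0.31, 2.57], [-1.31, 4.45], [0, 2.66], [-2.55, 2.55]. Speed limits (rad/s): [2.57, 2.57, 3.14, 3.14, 3.14, 3.14].

### API

Orientations are given as a rotation vector (axis times angle).
In Python, from workcell import bot, viewer gives the robot as it stands.
- The arm moves only by the tool jog_arm, never from a script. Its argument "motion" is a list of rows, each an object of numbers: "dx", "dy", "dz": the shift along the world's x, y, z in cm; "turn": the turn about the world's z in rad. A call has 1 to 12 rows; each row shifts and turns the commanded pose from where the row before left it; what a row does not reach is not made up. A row lasts 1/12 s, in which the tool goes at most 41.7 mm and 7.16 degrees, less where a joint would pass 70% of its speed; a pose out of reach is approached as far as the arm can. A call is refused whole if a number of a shift passes 4.17 or a number of a turn 0.125, either way. A call with a gripper value outside its range is refused whole. "fingers" is the finger opening in cm, from 0 to 8.54, set as the call begins (left out, the last holds). The fingers move at their own pace and stop on an object; "grip_force" is the grip in N (left out, the last holds). Time passes only in rows, so rows that do not move let the fingers close. It gives the time, the measured TCP pose, the force and the opening at its end, in the units of the state.
- bot.read_state(): the state, without advancing time (a new reading comes with each control period).
- viewer.read_camera(name): name is "scene" or "top" or "wrist"; returns (picture, depth): 480x640x3 uint8, red, green, blue; 480x640 float32, m along the optical axis (not along the pixel's ray), 0 where there is no reading.
- viewer.camera_info(name): a dict with "vertical_fov" (degrees; the focal length in pixels is half the picture's height over the tangent of half this angle, whatever the lens; pixels are square), "cx", "cy" (the principal point, pixels), "dist" ([k1, k2, p1, p2, k3] as OpenCV has them; the pictures are not rectified), "R" (3x3) and "t" (3): a world point X has camera coordinates R X + t. Camera axes: x right, y down, z forward; pixel columns grow to the right and rows downward; lengths in m; the calibration is good to about 2 mm. A picture is of the moment at which its call begins: read the wrist's pose just before it. camera_info takes no time and is no camera call; for the wrist camera it gives the pose at the moment of the call.
- bot.finish_job(): hands the job in, once; it reports no verdict.
The state is a dict: "time": time; "q": joint angles; "joint_vel": joint speeds; "joint_torque": joint torques, N m; "tool_pos": TCP position; "tcp_rot": TCP orientation; "wrist_force": force on the tool from outside, world axes, zero at the start; "torque": the same for the moment, N m; "width": opening from 0.0 (shut) to 1.0 (fully open).
Only numpy, scipy, OpenCV 4.12 (cv2) and the standard library are available. Lean on these libraries where they do the work, as an engineer would, in place of code of your own. Each camera call takes 0.05 s, during which the arm holds its last target. There are 200 camera calls.

### The job

Take the taller of the two wooden menu boards out of the storage rack and set it on the table easel: standing upright and centred on the easel's narrow ledge, behind its lip, leaning back flat against the two uprights with the paper side facing outward. The ledge is clamped at a different height each time, so feel for it and put the board down gently; do not drop the board or press hard on the easel. Leave the shorter board in the rack and do not disturb the mills, the tumbler or the wine glass.

Things in the scene. Friction and masses are not known exactly. Their poses are not given: they have to be found in the camera images.
- tall_board: Taller menu board (loose, dark wood, about 0.2 kg): 12 mm thick (own x), 100 wide (y), 160 tall (z). Origin: middle of its bottom edge. -x is the side with the cream paper panel. Starts upright in either slot of the rack, paper roughly towards the robot, its lowest 24 mm in the slot. Its top edge can be pinched across the thickness from above.
- short_board: The shorter menu board (loose): like the taller one but 105 mm tall. Stands in the rack's other slot and stays there.
- rack: Storage rack, fixed: wooden base 165 x 120 x 10 mm with two slots that run along its y, their centres at x = -45 and +45 mm. A slot is 15 mm wide; its floor is 10 mm and its cheeks' top 34 mm above the table. Origin: centre of the underside.
- easel_rest: Leaning rest of the easel: two uprights, 12 wide (y), 14 deep (x = 0 to 14), centred at y = +-38 mm, reaching z = 186; between them open above a crossbar whose top is at z = 101, so a finger fits behind a board. Origin: on the table, mid easel, in the front plane of the uprights. z runs up the uprights, 0.35 rad back from vertical; y along the ledge; x square into the rest; -x is outward.
- easel: Whole easel, fixed, dark wood; origin as the rest's, z vertical, x to the back; feet x = -31 to +135 mm, 90 wide. Its ledge, 130 mm along y, has a flat felt-lined top square to the rest, 18 mm deep from the uprights to a lip (6 thick, 7 high). The ledge is clamped with its top anywhere from 35 to 85 mm along the rest's z; this height is not reported: feel or see it.
- salt_mill: Light wooden mill, 57 mm diameter, 162 mm tall, loose bystander. Origin: centre of the underside.
- tumbler: Leaning glass tumbler, 90 x 100 x 114 mm, loose bystander. Origin: near the centre of the underside.
- pepper_mill: Dark wooden mill, 57 mm diameter, 174 mm tall, loose bystander. Origin: centre of the underside.
- wine_glass: Stemmed wine glass, 76 mm diameter, 210 mm tall, loose bystander. Origin: centre of the foot.
Not all that is in view belongs to the job. What is shaped like the tall_board but yellow is not meant.

How it is judged:
On the way:
1. the taller board is lifted out of the rack (height (world z) of tall_board above 0.045 m), for 0.2 s.
At the end, for the whole second after the job is handed in: Taller board at rest on the easel, upright, paper outward: bottom edge on the ledge behind the lip (origin 28 to 95 mm up the rest, at most 14.5 mm in front of its plane), within 15 mm of the middle, parallel to the rest within 0.1 rad (x of tall_board in the frame of easel_rest between -0.0145 and 0.002 m and y of tall_board in the frame of easel_rest between -0.015 and 0.015 m and z of tall_board in the frame of easel_rest between 0.028 and 0.095 m and angle between the z axis of tall_board and the z axis of easel_rest, either way round below 0.1 rad and angle between the y axis of tall_board and the y axis of easel_rest, either way round below 0.1 rad and angle between tall_board's own z axis and vertical below 0.6 rad and angle between tall_board's own x axis and vertical above 1.7 rad and contact force between tall_board and easel above 0.3 N and linear speed of tall_board below 0.01 m/s and angular speed of tall_board below 0.05 rad/s); the robot touches nothing.
It fails at once if the taller board is dropped (falls faster than 0.35 m/s out of the grip) (contact force between tall_board and the fingers below 0.05 N and linear speed of tall_board above 0.35 m/s).
It fails at once if the board is pressed on the easel with more than 35 N (contact force between tall_board and easel above 35 N).
It fails at once if the shorter board is moved by more than 30 mm (distance of short_board from where it was at the start of the episode above 0.03 m).
It fails at once if a mill, the tumbler or the wine glass is moved by more than 30 mm (distance of any of salt_mill, tumbler, pepper_mill, wine_glass from where it was at the start of the episode above 0.03 m).
It also fails if it takes over 50 s, if anything falls off the work surface, if the arm or the gripper's body presses on something with over 40 N, if the wrist force passes 120 N, or if a joint passes its speed limit or range.

## Working session

There is one attempt and no reset: what is moved stays moved. The work goes in short steps, Python scripts to look and compute and a tool call to move; the robot and the scene stay as the last step left them, time stands still between calls to the robot, and variables do not carry over. Pictures are saved under pics/ and viewed, about 8 in all and at most 12, crops included, and the job is handed in when it is done.

Besides the shell and the picture viewer there is one more tool, called after "Emit:" as name(argument=value, ...), one argument or row to a line, values as JSON. jog_arm: Moves the arm, as the interface text tells. Its arguments: {"type":"object","properties":{"motion":{"type":"array"},"fingers":{"type":"number"},"grip_force":{"type":"number"}},"required":["motion"]}

```bash
mkdir -p pics
cat > h.py <<'E'
import numpy as np, cv2
from workcell import bot, viewer
def grab(n):
    i=viewer.camera_info(n); p,d=viewer.read_camera(n); return p,d,i
def K(i):
    f=240/np.tan(np.radians(i["vertical_fov"])/2)
    return np.array([[f,0,i["cx"]],[0,f,i["cy"]],[0,0,1.]])
def pts(uv,z,i):
    "pixels + depth along axis -> world"
    uv=np.array(uv,float).reshape(-1,1,2)
    n=cv2.undistortPoints(uv,K(i),np.array(i["dist"],float))[:,0]
    c=np.c_[n,np.ones(len(n))]*np.array(z).reshape(-1,1)
    return (c-np.array(i["t"]))@np.array(i["R"])
def cloud(d,i):
    v,u=np.mgrid[:480,:640]
    P=pts(np.c_[u.ravel(),v.ravel()],d.ravel(),i).reshape(480,640,3)
    P[d==0]=np.nan
    return P
def save(n,p): cv2.imwrite(n,p[:,:,::-1])
E
python3 - <<'E'
from h import *
import pickle
o={}
for n in("scene","top"):
    p,d,i=grab(n); save(f"pics/{n}.png",p); o[n]=(p,d,i)
    print(n,i["vertical_fov"],i["dist"],-np.array(i["R"]).T@np.array(i["t"]),(d==0).mean())
pickle.dump(o,open("o.pkl","wb"))
print(bot.read_state())
E
```

```text
scene 46.738715441257426 [-0.09709586  0.          0.          0.          0.        ] [-0.24592309  0.64596098  0.49941643] 0.180400390625
top 42.97465808854264 [-0.09634152  0.          0.          0.          0.        ] [0.41815463 0.12528692 1.30561869] 0.0038541666666666668
{'time': 0.1, 'q': array([-1.33390765e+00,  2.64677178e-01,  1.60527613e+00, -1.40129857e-05,
        1.27370159e+00, -3.69086592e-02]), 'joint_vel': array([-0.00262227,  0.00057642, -0.00449879, -0.00060637,  0.00175753,
        0.00148726]), 'joint_torque': array([-1.03266971e-04, -5.16706395e+01, -3.68589449e+01, -9.35982598e-05,
        6.29660572e-03,  9.38133496e-06]), 'tool_pos': array([ 0.18234128, -0.64919933,  0.23006606]), 'tcp_rot': array([-3.11016760e+00, -4.28464280e-01,  3.44075258e-04]), 'wrist_force': array([-0.0810319 , -0.02613651, -0.51657813]), 'torque': array([-0.02375007, -0.00799218, -0.02846335]), 'width': 0.9954940262887481}
```

View pics/scene.png

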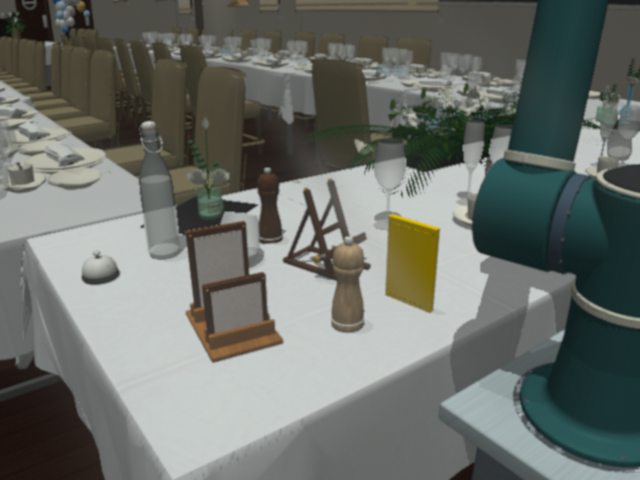

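View pics/top.png

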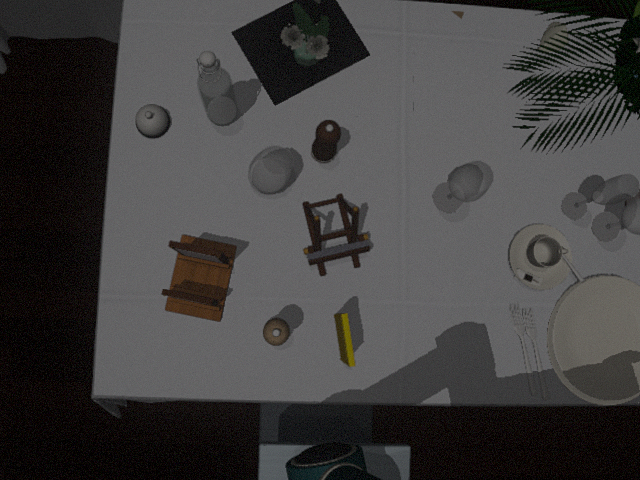

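Candidates in the scene picture: tall board (218,262; in top view 200,252), short board (237,305; top 193,297), and the yellow decoy (412,262; top 345,340). The one I want is the rear dark-framed board in the rack. Next I measure it and take a close crop to check.

Run:
```python
from h import *
import pickle
o=pickle.load(open("o.pkl","rb"))
p,d,i=o["top"]; P=cloud(d,i)
q,e,j=o["scene"]; Q=cloud(e,j)
t=P[180:200,380:400].reshape(-1,3); print("table z top",np.nanmean(t,0),np.nanstd(t[:,2]))
t=Q[360:370,350:370].reshape(-1,3); print("table z scene",np.nanmean(t,0),np.nanstd(t[:,2]))
def fit(M,name):
    if len(M)<5: print(name,len(M));return
    r=cv2.minAreaRect((M[:,:2]*1000).astype(np.float32))
    print(name,len(M),"zmed",np.median(M[:,2]).round(4),"zmax",M[:,2].max().round(4),"rect",np.round(r[0],1),np.round(r[1],1),round(r[2],1))
def sel(P,u0,u1,v0,v1,z0,z1):
    M=P[v0:v1,u0:u1].reshape(-1,3); M=M[~np.isnan(M[:,0])]
    return M[(M[:,2]>z0)&(M[:,2]<z1)]
for z0,z1 in((.155,.185),(.09,.13),(.025,.045),(.006,.014)): fit(sel(P,150,245,225,325,z0,z1),f"rack {z0}-{z1}")
fit(sel(Q,180,255,215,290,.155,.19),"tall top scene"); fit(sel(Q,200,275,270,350,.105,.13),"short top scene")
for k in range(10,200,10): fit(sel(P,295,375,185,280,k/1000,(k+10)/1000),f"easel {k}")
for n,b in dict(salt=(260,292,315,348),pepper=(308,345,118,165),tum=(245,300,142,200),glass=(430,495,155,215)).items():
    fit(sel(P,*b,.03,.3),n)
big=np.hstack([cv2.resize(p[180:330,150:390],None,fx=3.3,fy=3.3)[:, :])]) if 0 else np.vstack([cv2.resize(q[160:360,175:375],(500,500))])
top=cv2.resize(p[180:330,150:260],(300,409)); top2=cv2.resize(p[185:280,295:375],(300,356))
C=np.zeros((600,800,3),np.uint8); C[:500,:500]=big; C[:240,500:]=cv2.resize(p[225:325,155:255],(300,240)); C[240:600,500:]=cv2.resize(p[185:280,295:375],(300,360))
save("pics/crop.png",C)
```

```text
File "<stdin>", line 20
    big=np.hstack([cv2.resize(p[180:330,150:390],None,fx=3.3,fy=3.3)[:, :])]) if 0 else np.vstack([cv2.resize(q[160:360,175:375],(500,500))])
                                                                          ^
SyntaxError: closing parenthesis ')' does not match opening parenthesis '['
```

Run:
```python
from h import *
import pickle
o=pickle.load(open("o.pkl","rb"))
p,d,i=o["top"]; P=cloud(d,i)
q,e,j=o["scene"]; Q=cloud(e,j)
t=P[180:200,380:400].reshape(-1,3); print("table z top",np.nanmean(t,0),np.nanstd(t[:,2]))
t=Q[360:370,350:370].reshape(-1,3); print("table z scene",np.nanmean(t,0),np.nanstd(t[:,2]))
def fit(M,name):
    if len(M)<5: print(name,len(M));return
    r=cv2.minAreaRect((M[:,:2]*1000).astype(np.float32))
    print(name,len(M),"zmed",np.median(M[:,2]).round(4),"zmax",M[:,2].max().round(4),"rect",np.round(r[0],1),np.round(r[1],1),round(r[2],1))
def sel(P,u0,u1,v0,v1,z0,z1):
    M=P[v0:v1,u0:u1].reshape(-1,3); M=M[~np.isnan(M[:,0])]
    return M[(M[:,2]>z0)&(M[:,2]<z1)]
for z0,z1 in((.155,.185),(.09,.13),(.025,.045),(.006,.014)): fit(sel(P,150,245,225,325,z0,z1),f"rack {z0}-{z1}")
fit(sel(Q,180,255,215,290,.155,.19),"tall top scene"); fit(sel(Q,200,275,270,350,.105,.13),"short top scene")
for k in range(10,200,10): fit(sel(P,295,375,185,280,k/1000,(k+10)/1000),f"easel {k}")
for n,b in dict(salt=(260,292,315,348),pepper=(308,345,118,165),tum=(245,300,142,200),glass=(430,495,155,215)).items():
    fit(sel(P,*b,.03,.3),n)
C=np.zeros((600,800,3),np.uint8); C[:500,:500]=cv2.resize(q[160:360,175:375],(500,500)); C[:240,500:]=cv2.resize(p[225:325,155:255],(300,240)); C[240:600,500:]=cv2.resize(p[185:280,295:375],(300,360))
save("pics/crop.png",C)
```

```text
table z top [ 0.70072325 -0.10654473  0.00297379] 0.002877519820501333
table z scene [ 0.28368341  0.19007622 -0.0004767 ] 0.0011136123020985907
rack 0.155-0.185 389 zmed 0.1699 zmax 0.1764 rect [537.3 286.2] [99.3 13. ] 80.2
rack 0.09-0.13 427 zmed 0.1147 zmax 0.13 rect [492.7 295.8] [101.5 102.7] 79.8
rack 0.025-0.045 696 zmed 0.0342 zmax 0.0447 rect [493.2 294. ] [109.8 121.4] 80.3
rack 0.006-0.014 2639 zmed 0.0101 zmax 0.014 rect [500.2 303.4] [210.7 200.3] 2.4
tall top scene 649 zmed 0.1641 zmax 0.1707 rect [534.9 289.3] [99.2 17. ] 79.7
short top scene 554 zmed 0.1123 zmax 0.1159 rect [447.  307.1] [99.8 15.1] 80.9
easel 10 612 zmed 0.0134 zmax 0.0199 rect [603.2   0.8] [186.7 155.2] 4.4
easel 20 29 zmed 0.0218 zmax 0.0298 rect [662.4  39.3] [ 7.6 83.7] 14.6
easel 30 18 zmed 0.0352 zmax 0.0396 rect [656.7  37.6] [ 9.3 83.9] 15.2
easel 40 58 zmed 0.0479 zmax 0.05 rect [609.9  24.3] [ 93.8 137.3] 15.8
easel 50 538 zmed 0.056 zmax 0.06 rect [596.2  20.3] [114.9 137.3] 15.3
easel 60 330 zmed 0.065 zmax 0.07 rect [593.5  20.6] [110.  129.1] 16.5
easel 70 111 zmed 0.0721 zmax 0.0798 
[... 370 characters left out ...]
t [603.1  22.8] [32.5 87.2] 16.8
easel 130 38 zmed 0.1348 zmax 0.1399 rect [601.9  22. ] [22.5 86.9] 16.5
easel 140 33 zmed 0.1461 zmax 0.15 rect [601.   22.5] [12.3 86. ] 15.9
easel 150 39 zmed 0.1563 zmax 0.1597 rect [604.   23.3] [12.7 85.9] 17.0
easel 160 42 zmed 0.1659 zmax 0.1698 rect [610.4  24.1] [17.4 88.5] 15.4
easel 170 78 zmed 0.1737 zmax 0.1799 rect [612.   24.8] [14.1 87.2] 15.4
easel 180 2
easel 190 0
salt 591 zmed 0.1444 zmax 0.1654 rect [387.8 129.9] [51.1 51.2] 0.4
pepper 857 zmed 0.1502 zmax 0.1769 rect [778.7  43. ] [49.1 49. ] 30.9
tum 1342 zmed 0.0766 zmax 0.1173 rect [719.8 154.1] [86.8 98.4] 47.1
glass 1404 zmed 0.1644 zmax 0.2171 rect [ 690.  -237.7] [72.3 76.6] 50.6
```

View pics/crop.png

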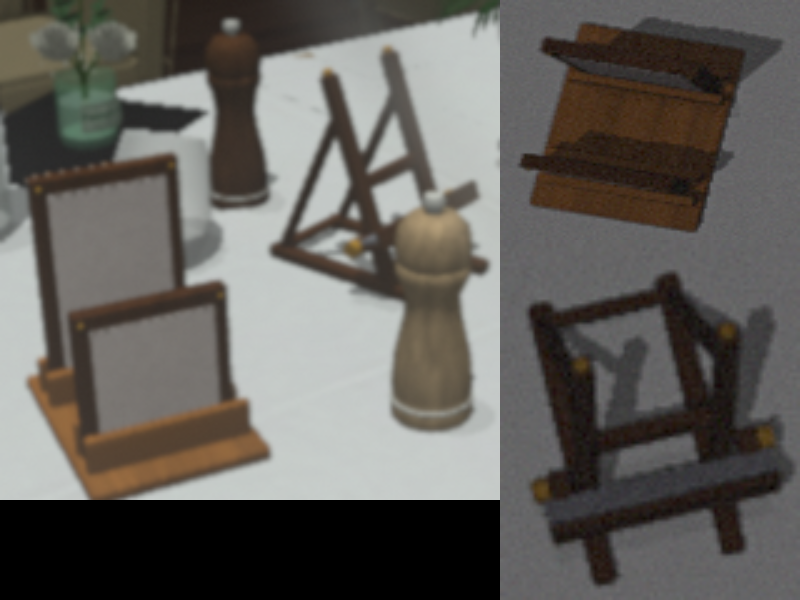

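The crop confirms it: the rear, taller dark-framed cream-paper board is the target, with its rect centre near (537,287) mm and yaw about -0.171. The easel yaw is about +0.276. Now I move towards the rack.

Emit:
jog_arm(
  motion=[
    {"dx": 1.4, "dy": 3.7, "dz": 0.3, "turn": 0.047},
    {"dx": 1.4, "dy": 3.7, "dz": 0.3, "turn": 0.047},
    {"dx": 1.4, "dy": 3.7, "dz": 0.3, "turn": 0.047},
    {"dx": 1.4, "dy": 3.7, "dz": 0.3, "turn": 0.047},
    {"dx": 1.4, "dy": 3.7, "dz": 0.3, "turn": 0.047},
    {"dx": 1.4, "dy": 3.7, "dz": 0.3, "turn": 0.047},
    {"dx": 1.4, "dy": 3.7, "dz": 0.3, "turn": 0.047},
    {"dx": 1.4, "dy": 3.7, "dz": 0.3, "turn": 0.047},
    {"dx": 1.4, "dy": 3.7, "dz": 0.3, "turn": 0.047},
    {"dx": 1.4, "dy": 3.7, "dz": 0.3, "turn": 0.047},
    {"dx": 1.4, "dy": 3.7, "dz": 0.3, "turn": 0.047},
    {"dx": 1.4, "dy": 3.7, "dz": 0.3, "turn": 0.047},
  ],
  fingers=8.54,
)

```text
time: 1.1
tool_pos: [0.3504, -0.2039, 0.2671]
tcp_rot: [-2.869, -1.28, -0.0]
wrist_force: [0.8, -0.1, -0.1]
width: 1.001
```

Emit:
jog_arm(
  motion=[
    {"dx": 1.4, "dy": 3.7, "turn": 0.047},
    {"dx": 1.4, "dy": 3.7, "turn": 0.047},
    {"dx": 1.4, "dy": 3.7, "turn": 0.047},
    {"dx": 1.4, "dy": 3.7, "turn": 0.047},
    {"dx": 1.4, "dy": 3.7, "turn": 0.047},
    {"dx": 1.4, "dy": 3.7, "turn": 0.047},
    {"dx": 1.4, "dy": 3.7, "turn": 0.047},
    {"dx": 1.4, "dy": 3.7, "turn": 0.047},
    {"dx": 1.4, "dy": 3.7, "turn": 0.047},
    {"dx": 1.4, "dy": 3.7, "turn": 0.047},
    {},
    {},
  ],
)

```text
validation failed for argument at $.mo...
```

Emit:
jog_arm(
  motion=[
    {"dx": 1.4, "dy": 3.7, "turn": 0.047},
    {"dx": 1.4, "dy": 3.7, "turn": 0.047},
    {"dx": 1.4, "dy": 3.7, "turn": 0.047},
    {"dx": 1.4, "dy": 3.7, "turn": 0.047},
    {"dx": 1.4, "dy": 3.7, "turn": 0.047},
    {"dx": 1.4, "dy": 3.7, "turn": 0.047},
    {"dx": 1.4, "dy": 3.7, "turn": 0.047},
    {"dx": 1.4, "dy": 3.7, "turn": 0.047},
    {"dx": 1.4, "dy": 3.7, "turn": 0.047},
    {"dx": 1.4, "dy": 3.7, "turn": 0.047},
    {"dz": 0},
    {"dz": 0},
  ],
)

```text
validation failed for argument at $.mo...
```

Run:
```python
from h import *
import pickle
from scipy.spatial.transform import Rotation as R
s=bot.read_state(); y=R.from_rotvec(s["tcp_rot"]).as_matrix()[:,1]; print(s["tool_pos"],np.arctan2(y[1],y[0]))
p,d,i=grab("wrist"); save("pics/w1.png",p); P=cloud(d,i); print("nodepth",(d==0).mean())
def fit(M,name):
    r=cv2.minAreaRect((M[:,:2]*1000).astype(np.float32))
    print(name,len(M),np.median(M[:,2]).round(4),np.round(r[0],1),np.round(r[1],1),round(r[2],1))
M=P.reshape(-1,3); M=M[~np.isnan(M[:,0])]
a=M[(abs(M[:,2]-.168)<.012)&(np.hypot(M[:,0]-.536,M[:,1]-.288)<.07)]
if len(a)>5: fit(a,"tall")
# easel ledge/uprights from top+scene
o=pickle.load(open("o.pkl","rb"))
yaw=.276; ex=np.array([np.cos(yaw),np.sin(yaw),0]); ey=np.array([-ex[1],ex[0],0]); ez=np.array([0,0,1.])
rx=ex*np.cos(.35)-ez*np.sin(.35); rz=ex*np.sin(.35)+ez*np.cos(.35); O=np.array([.5443,.0056,0])
for n in("top","scene"):
    p,d,i=o[n]; E=cloud(d,i).reshape(-1,3); E=E[~np.isnan(E[:,0])]-O
    X,Y,Z=E@rx*1e3,E@ey*1e3,E@rz*1e3
    g=(abs(Y)<28)&(X>-16)&(X<-2)&(Z>25)&(Z<95); print(n,"felt",g.sum(),np.percentile(Z[g],[10,50,90]).round(1))
    for zz in range(100,180,20):
        g=(abs(abs(Y)-38)<9)&(abs(X)<9)&(Z>zz)&(Z<zz+20); print(" upr",zz,g.sum(),np.percentile(X[g],[10,50,90]).round(1) if g.sum() else "")
```

```text
[ 0.35035879 -0.20390413  0.26712509] -0.7313575449786411
nodepth 0.003977864583333333
top felt 137 [55.9 59.2 62.1]
 upr 100 59 [1.5 2.4 5.7]
 upr 120 63 [0.1 2.  5.7]
 upr 140 60 [0.8 2.3 4.4]
 upr 160 66 [0.9 2.2 4.3]Traceback (most recent call last):
  File "<stdin>", line 19, in <module>
    return _quantile_unchecked(
        a, q, axis, out, overwrite_input, method, keepdims, weights)
    return _ureduce(a,
                    func=_quantile_ureduce_func,
    ...<5 lines>...
                    overwrite_input=overwrite_input,
                    method=method)
    r = func(a, **kwargs)
    result = _quantile(arr,
                       quantiles=q,
    ...<2 lines>...
                       out=out,
                       weights=wgt)
    slices_having_nans = np.isnan(arr[-1, ...])
                                  ~~~^^^^^^^^^
IndexError: index -1 is out of bounds for axis 0 with size 0
```

View pics/w1.png

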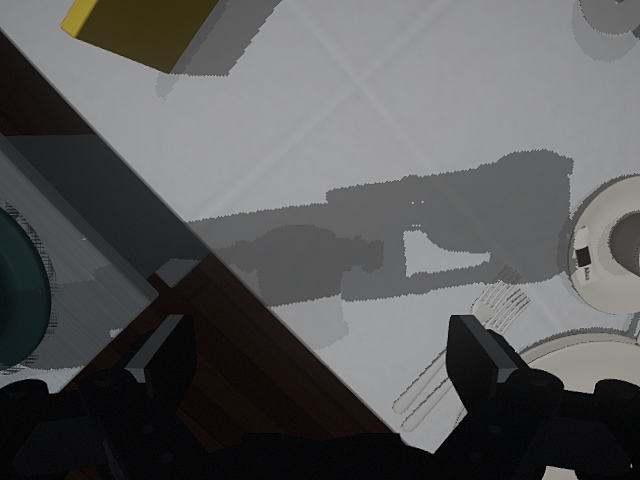

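The wrist view shows the table edge and cutlery, with the yellow board at (150,35). The move was refused because every row needs all four keys, so I resend it.

Emit:
jog_arm(
  motion=[
    {"dx": 1.4, "dy": 3.7, "dz": 0, "turn": 0.047},
    {"dx": 1.4, "dy": 3.7, "dz": 0, "turn": 0.047},
    {"dx": 1.4, "dy": 3.7, "dz": 0, "turn": 0.047},
    {"dx": 1.4, "dy": 3.7, "dz": 0, "turn": 0.047},
    {"dx": 1.4, "dy": 3.7, "dz": 0, "turn": 0.047},
    {"dx": 1.4, "dy": 3.7, "dz": 0, "turn": 0.047},
    {"dx": 1.4, "dy": 3.7, "dz": 0, "turn": 0.047},
    {"dx": 1.4, "dy": 3.7, "dz": 0, "turn": 0.047},
    {"dx": 1.4, "dy": 3.7, "dz": 0, "turn": 0.047},
    {"dx": 1.4, "dy": 3.7, "dz": 0, "turn": 0.047},
    {"dx": 0, "dy": 0, "dz": 0, "turn": 0},
    {"dx": 0, "dy": 0, "dz": 0, "turn": 0},
  ],
)

```text
time: 2.15
tool_pos: [0.4905, 0.1656, 0.2663]
tcp_rot: [-2.49, -1.915, 0.003]
wrist_force: [-0.1, -0.2, 0.0]
width: 1.0
```

```bash
cat > look.py <<'E'
from h import *
import sys
from scipy.spatial.transform import Rotation as R
s=bot.read_state(); y=R.from_rotvec(s["tcp_rot"]).as_matrix()[:,1]; print(s["time"],s["tool_pos"],"jawyaw",np.arctan2(y[1],y[0]),s["wrist_force"],s["width"])
p,d,i=grab("wrist"); save(f"pics/{sys.argv[1]}.png",p); P=cloud(d,i)
np.savez("w.npz",P=P,p=p)
E
python3 look.py w2
python3 - <<'E'
import numpy as np,cv2
M=np.load("w.npz")["P"].reshape(-1,3); M=M[~np.isnan(M[:,0])]
for c,z,n in(((.536,.288),.168,"tall"),((.447,.306),.113,"short")):
    a=M[(abs(M[:,2]-z)<.008)&(np.hypot(M[:,0]-c[0],M[:,1]-c[1])<.065)]
    if len(a)>5:
        r=cv2.minAreaRect((a[:,:2]*1000).astype(np.float32)); print(n,len(a),np.median(a[:,2]),r)
E
```

```text
2.15 [0.4904512  0.16560116 0.26632267] jawyaw -0.25981166770437 [-0.07462676 -0.1983391   0.01597545] 0.9996423242822315
tall 2563 0.16925637037800623 ((534.469482421875, 268.4256896972656), (58.042781829833984, 13.522933006286621), 78.76287078857422)
short 2534 0.11411498504731321 ((447.8651123046875, 296.6682434082031), (79.06669616699219, 13.837347030639648), 79.58306121826172)
```

View pics/w2.png

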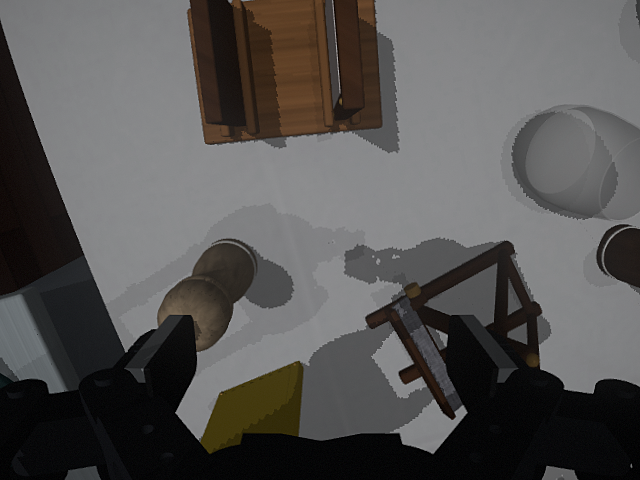

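The wrist view shows the rack with both boards (tall at 345,50; short at 220,50) and the easel at (450,330). The tall board's measured centre is (538,289) mm with yaw -0.18. I move over it and descend.

Emit:
jog_arm(
  motion=[
    {"dx": 1.2, "dy": 3.1, "dz": 0, "turn": 0.021},
    {"dx": 1.2, "dy": 3.1, "dz": 0, "turn": 0.021},
    {"dx": 1.2, "dy": 3.1, "dz": 0, "turn": 0.021},
    {"dx": 1.2, "dy": 3.0, "dz": 0, "turn": 0.021},
    {"dx": 0, "dy": 0, "dz": -2, "turn": 0},
    {"dx": 0, "dy": 0, "dz": -3, "turn": 0},
    {"dx": 0, "dy": 0, "dz": -3, "turn": 0},
    {"dx": 0, "dy": 0, "dz": -2.5, "turn": 0},
    {"dx": 0, "dy": 0, "dz": -2, "turn": 0},
    {"dx": 0, "dy": 0, "dz": 0, "turn": 0},
    {"dx": 0, "dy": 0, "dz": 0, "turn": 0},
  ],
)

```text
time: 3.12
tool_pos: [0.5375, 0.2849, 0.141]
tcp_rot: [-2.413, -2.011, 0.006]
wrist_force: [0.1, 0.3, 0.2]
width: 0.998
```

Emit:
jog_arm(
  motion=[
    {"dx": 0, "dy": 0, "dz": 0, "turn": 0},
    {"dx": 0, "dy": 0, "dz": 0, "turn": 0},
    {"dx": 0, "dy": 0, "dz": 0, "turn": 0},
    {"dx": 0, "dy": 0, "dz": 0, "turn": 0},
    {"dx": 0, "dy": 0, "dz": 0, "turn": 0},
    {"dx": 0, "dy": 0, "dz": 0, "turn": 0},
    {"dx": 0, "dy": 0, "dz": 0, "turn": 0},
    {"dx": 0, "dy": 0, "dz": 0, "turn": 0},
    {"dx": 0, "dy": 0, "dz": 0, "turn": 0},
  ],
  fingers=0.8,
  grip_force=40,
)

```text
time: 3.87
tool_pos: [0.5386, 0.2874, 0.143]
tcp_rot: [-2.411, -2.014, -0.001]
wrist_force: [-1.5, 0.0, 5.8]
width: 0.134
```

Emit:
jog_arm(
  motion=[
    {"dx": 0, "dy": 0, "dz": 0.5, "turn": 0},
    {"dx": 0, "dy": 0, "dz": 0.5, "turn": 0},
    {"dx": 0, "dy": 0, "dz": 0.5, "turn": 0},
    {"dx": 0, "dy": 0, "dz": 0.5, "turn": 0},
    {"dx": 0, "dy": 0, "dz": 0, "turn": 0},
  ],
)

```text
time: 4.28
tool_pos: [0.5387, 0.2873, 0.1634]
tcp_rot: [2.411, 2.014, 0.001]
wrist_force: [-1.0, 0.3, -1.0]
width: 0.136
```

The grip closed at 11.4 mm, about the board's thickness. I lift it and then go towards the easel.

Emit:
jog_arm(
  motion=[
    {"dx": 0, "dy": 0, "dz": 2, "turn": 0},
    {"dx": 0, "dy": 0, "dz": 3, "turn": 0},
    {"dx": 0, "dy": 0, "dz": 3, "turn": 0},
    {"dx": 0, "dy": 0, "dz": 3, "turn": 0},
    {"dx": 0, "dy": 0, "dz": 3, "turn": 0},
    {"dx": 0, "dy": 0, "dz": 3, "turn": 0},
    {"dx": 0, "dy": 0, "dz": 1, "turn": 0},
    {"dx": 0, "dy": 0, "dz": 0, "turn": 0},
    {"dx": 0, "dy": 0, "dz": 0, "turn": 0},
  ],
)

```text
time: 5.03
tool_pos: [0.5385, 0.2871, 0.3417]
tcp_rot: [2.411, 2.014, 0.0]
wrist_force: [-0.4, 0.5, -2.4]
width: 0.135
```

```bash
python3 look.py w3
python3 - <<'E'
from h import *
from scipy.spatial.transform import Rotation as R
s=bot.read_state(); print(s["tool_pos"],s["wrist_force"])
p,d,i=grab("scene"); save("pics/s3.png",p); Q=cloud(d,i); np.savez("s3.npz",Q=Q)
T=s["tool_pos"]; M=Q.reshape(-1,3); M=M[~np.isnan(M[:,0])]
yaw=-.175; ex=np.array([np.cos(yaw),np.sin(yaw)]); ey=np.array([-ex[1],ex[0]])
D=M-T; X=D[:,:2]@ex*1e3; Y=D[:,:2]@ey*1e3; Z=D[:,2]*1e3
g=(abs(X)<25)&(abs(Y)<70)&(Z<-5)&(Z>-150); X,Y,Z=X[g],Y[g],Z[g]
print(g.sum(),"Y",np.percentile(Y,[1,99]),"Z",np.percentile(Z,[.3,99]))
A=np.c_[Y,Z,np.ones(len(Y))]; c=np.linalg.lstsq(A,X,rcond=None)[0]; print("face x=a y+b z+c",c,np.std(X-A@c))
g=Z<-115;print("bottom strip Z min",Z[g].min(), "tilt in-plane via bottom edge:")
b=[(yb,np.percentile(Z[(abs(Y-yb)<6)],0.5)) for yb in(-35,-20,0,20,35)];print(b)
E
```

```text
5.0333 [0.53848389 0.28709908 0.34166063] jawyaw -0.17900211938436303 [-0.36359291  0.47526023 -2.44068089] 0.13460866407299452
[0.53776056 0.28676948 0.33992406] [ 0.14672328 -0.24058263 -1.85561986]
5120 Y [-48.86133117  50.11474565] Z [-132.53424762   -6.01624266]
face x=a y+b z+c [ 1.21107402e-02  3.61360907e-03 -6.35944728e+00] 1.71674685595506
bottom strip Z min -133.47254317444967 tilt in-plane via bottom edge:
[(-35, np.float64(-132.13504875523)), (-20, np.float64(-131.9153149763628)), (0, np.float64(-131.8908062150973)), (20, np.float64(-132.0502733366266)), (35, np.float64(-132.3000859818397))]
```

View pics/s3.png

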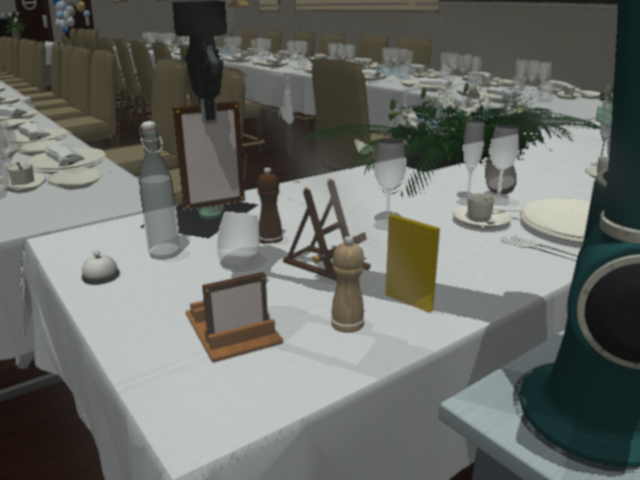

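The board hangs straight and centred in the grip with its bottom 133 mm below the TCP, and the short board is untouched. I carry it past the easel to get a wrist view of the easel.

Emit:
jog_arm(
  motion=[
    {"dx": 0, "dy": -1.5, "dz": 0, "turn": 0.035},
    {"dx": 0.2, "dy": -3, "dz": 0, "turn": 0.045},
    {"dx": 0.2, "dy": -3.8, "dz": 0, "turn": 0.045},
    {"dx": 0.2, "dy": -3.8, "dz": 0, "turn": 0.045},
    {"dx": 0.2, "dy": -3.8, "dz": 0, "turn": 0.045},
    {"dx": 0.2, "dy": -3.8, "dz": 0, "turn": 0.045},
    {"dx": 0.2, "dy": -3.8, "dz": 0, "turn": 0.045},
    {"dx": 0.2, "dy": -3.8, "dz": 0, "turn": 0.045},
    {"dx": 0.2, "dy": -3.8, "dz": 0, "turn": 0.045},
    {"dx": 0.2, "dy": -3.8, "dz": 0, "turn": 0.045},
    {"dx": 0, "dy": -2, "dz": 0, "turn": 0.015},
    {"dx": 0, "dy": 0, "dz": 0, "turn": 0},
  ],
)

```text
time: 6.13
tool_pos: [0.5552, -0.0861, 0.3389]
tcp_rot: [-1.898, -2.499, 0.007]
wrist_force: [0.5, -0.5, -2.3]
width: 0.127
```

Emit:
jog_arm(
  motion=[
    {"dx": 0, "dy": 0, "dz": 0, "turn": 0},
    {"dx": 0, "dy": 0, "dz": 0, "turn": 0},
  ],
)

```text
time: 6.3
tool_pos: [0.5557, -0.0813, 0.3401]
tcp_rot: [-1.893, -2.502, 0.001]
wrist_force: [-0.3, 0.9, -1.7]
width: 0.131
```

```bash
python3 look.py w4
cat > easel.py <<'E'
from h import *
M=np.load("w.npz")["P"].reshape(-1,3); M=M[~np.isnan(M[:,0])]
print("table z",np.median(M[abs(M[:,2])<.015][:,2]))
O=np.array([.5467,.0063,0])
M=M[(np.hypot(*(M[:,:2]-O[:2]-[.03,.01]).T)<.13)]
for k in(.04,.05,.06,.07,.12,.14,.16):
    a=M[abs(M[:,2]-k)<.005]
    if len(a)>10:
        r=cv2.minAreaRect((a[:,:2]*1000).astype(np.float32)); print(k,len(a),np.round(r[0],1),np.round(r[1],1),round(r[2],2))
yaw=.276; ex=np.array([np.cos(yaw),np.sin(yaw),0]); ey=np.array([-ex[1],ex[0],0]); ez=np.array([0,0,1.])
rx=ex*np.cos(.35)-ez*np.sin(.35); rz=ex*np.sin(.35)+ez*np.cos(.35)
E=M-O; X,Y,Z=E@rx*1e3,E@ey*1e3,E@rz*1e3
g=(abs(Y)<28)&(X>-15)&(X<-3)&(Z>25)&(Z<95)
if g.sum():
    A=np.c_[X[g],Y[g],np.ones(g.sum())];c=np.linalg.lstsq(A,Z[g],rcond=None)[0]
    print("felt",g.sum(),np.percentile(Z[g],[10,50,90]).round(1),"plane",c.round(3))
for zz in range(70,190,20):
    for s in(-1,1):
        g=(abs(Y-38*s)<5)&(abs(X)<8)&(Z>zz)&(Z<zz+20)
        if g.sum()>5: print("upr",s,zz,g.sum(),np.percentile(X[g],[10,50,90]).round(1))
for s in(-1,1):
    g=(abs(Y-38*s)<12)&(X>-6)&(X<20)&(Z>110)&(Z<184)
    if g.sum()>5: print("uprY",s,g.sum(),np.percentile(Y[g],[2,50,98]).round(1))
g=(X>-40)&(X<4)&(Z>40)&(Z<75); print("ledge Y",np.percentile(Y[g],[.5,99.5]) if g.sum() else 0)
g=(X>-35)&(X<-5)&(abs(Y)<60)&(Z>40)
for x0 in range(-34,0,2):
    h=(X>=x0)&(X<x0+2)&(abs(Y)<28)&(Z>35)&(Z<90)
    if h.sum()>3: print(x0,h.sum(),np.median(Z[h]).round(1),end="; ")
E
python3 easel.py
```

```text
6.3 [ 0.55573069 -0.08130417  0.34013855] jawyaw 0.27536601366602487 [-0.26721168  0.90888086 -1.68655775] 0.131436407437853
table z 0.00031252082972216527
0.04 59 [614.   56.7] [ 65.4 142.2] 67.3
0.05 1316 [597.1  22.9] [117.7 138.3] 15.28
0.06 2194 [594.9  22.3] [112.6 129.5] 15.1
0.07 1124 [594.2  22.2] [104.1 129.4] 15.23
0.12 243 [590.4  24.6] [88.7 34.8] 84.77
0.14 247 [600.7  24. ] [14.7 87.5] 15.35
0.16 300 [607.2  25.7] [14.7 87.4] 14.87
felt 691 [56. 57. 58.] plane [4.000e-03 4.000e-03 5.707e+01]
upr -1 70 82 [-0.3  0.1  1. ]
upr 1 70 114 [0.1 0.7 3.7]
upr -1 90 90 [-0.2  0.3  1. ]
upr 1 90 151 [0.1 0.9 4.1]
upr -1 110 114 [-0.3  0.3  1.1]
upr 1 110 161 [0.3 1.1 4.1]
upr -1 130 129 [-0.2  0.4  1.4]
upr 1 130 184 [0.1 0.9 4.8]
upr -1 150 139 [-0.4  0.2  1.1]
upr 1 150 212 [0.3 1.  4. ]
upr -1 170 256 [-0.4  1.   5.1]
upr 1 170 339 [0.3 2.  5.9]
uprY -1 770 [-41.3 -35.2 -29.9]
uprY 1 1002 [33.9 38.1 45.4]
ledge Y [-62.12175071  67.53429337]
-26 111 56.8; -24 368 59.5; -22 127 64.0; -20 89 64.0; -18 5 62.4; -16 87 57.2; -14 110 57.0; -12 119 57.0; -10 110 57.0; -8 111 56.9; -6 120 57.1; -4 110 57.0; -2 106 56.9;
```

View pics/w4.png

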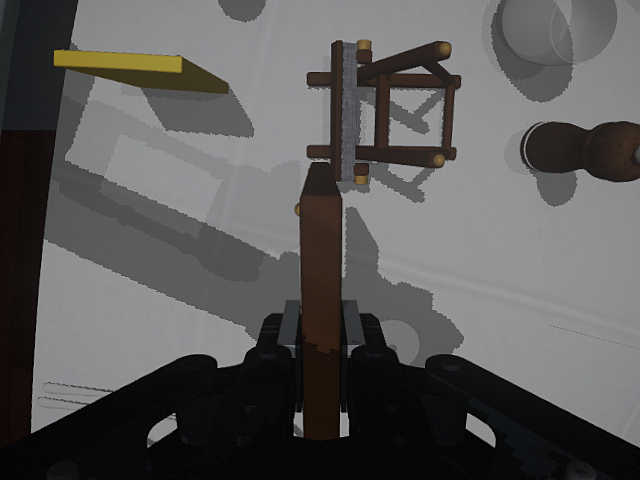

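The wrist view shows the ledge as a grey strip at (348,110) with the uprights behind it. The felt plane is at 57.0 mm up the rest, and yaw is about 0.267. I move over the target TCP of (0.5597, 0.0116), with contact expected at TCP z of about 0.191.

Emit:
jog_arm(
  motion=[
    {"dx": 0.1, "dy": 1.8, "dz": 0, "turn": -0.002},
    {"dx": 0.1, "dy": 2.5, "dz": 0, "turn": -0.002},
    {"dx": 0.1, "dy": 2.5, "dz": -1, "turn": -0.002},
    {"dx": 0.1, "dy": 1.7, "dz": -2, "turn": -0.002},
    {"dx": 0, "dy": 0.8, "dz": -2, "turn": 0},
    {"dx": 0, "dy": 0, "dz": -2.5, "turn": 0},
    {"dx": 0, "dy": 0, "dz": -2, "turn": 0},
    {"dx": 0, "dy": 0, "dz": -1.5, "turn": 0},
    {"dx": 0, "dy": 0, "dz": 0, "turn": 0},
    {"dx": 0, "dy": 0, "dz": 0, "turn": 0},
    {"dx": 0, "dy": 0, "dz": 0, "turn": 0},
  ],
)

```text
time: 7.27
tool_pos: [0.561, 0.012, 0.2333]
tcp_rot: [1.903, 2.499, 0.001]
wrist_force: [0.5, 0.7, -1.5]
width: 0.132
```

```bash
python3 look.py w5; sed -i 's/\.5467,\.0063/.5465,.0086/; s/yaw=\.276/yaw=.267/' easel.py; python3 easel.py | tail -22
```

```text
7.2667 [0.56103537 0.01195186 0.23332206] jawyaw 0.2691978029950987 [ 0.46444234  0.6549399  -1.48200752] 0.1319003582812605
0.04 83 [618.9  58.4] [ 62.6 138.8] 59.97
0.05 840 [595.6  27.9] [117.7 127. ] 15.42
0.06 1184 [594.   24.5] [112.8 126.2] 15.77
0.07 932 [593.5  25.7] [104.4 122.4] 15.18
0.12 575 [587.8  24.2] [66.4 93.2] 16.17
0.14 536 [593.3  34.3] [ 46.5 101.8] 38.56
0.16 672 [597.9  38. ] [ 51.7 105.6] 42.66
upr 1 70 120 [-0.6 -0.2  0.2]
upr -1 90 146 [-0.5 -0.1  0.4]
upr 1 90 179 [-0.6 -0.1  0.3]
upr -1 110 164 [-0.5 -0.1  0.4]
upr 1 110 226 [-0.6 -0.2  0.5]
upr -1 130 181 [-0.5 -0.1  0.5]
upr 1 130 277 [-0.5 -0.1  0.5]
upr -1 150 257 [-0.4  0.1  0.6]
upr 1 150 347 [-0.5 -0.   0.5]
upr -1 170 471 [-0.1  1.1  5. ]
upr 1 170 640 [-0.2  1.   5.2]
uprY -1 1966 [-41.6 -32.5 -31. ]
uprY 1 1679 [33.  40.  44.6]
ledge Y [-57.23550721  67.62494402]
-26 400 56.1; -24 93 63.2; -22 5 63.9;
```

The second wrist fit agrees: the uprights' plane is within 0.2 mm of my model. I lower towards the ledge and feel for contact.

Emit:
jog_arm(
  motion=[
    {"dx": -0.1, "dy": 0, "dz": -1, "turn": 0},
    {"dx": 0, "dy": 0, "dz": -1, "turn": 0},
    {"dx": 0, "dy": 0, "dz": -0.7, "turn": 0},
    {"dx": 0, "dy": 0, "dz": -0.5, "turn": 0},
    {"dx": 0, "dy": 0, "dz": -0.4, "turn": 0},
    {"dx": 0, "dy": 0, "dz": 0, "turn": 0},
    {"dx": 0, "dy": 0, "dz": 0, "turn": 0},
  ],
)

```text
time: 7.9
tool_pos: [0.5593, 0.0111, 0.1958]
tcp_rot: [-1.905, -2.498, 0.001]
wrist_force: [-0.2, -0.1, -2.2]
width: 0.134
```

Emit:
jog_arm(
  motion=[
    {"dx": 0, "dy": 0, "dz": -0.1, "turn": 0},
    {"dx": 0, "dy": 0, "dz": -0.1, "turn": 0},
    {"dx": 0, "dy": 0, "dz": 0, "turn": 0},
  ],
)

```text
time: 8.15
tool_pos: [0.5597, 0.0112, 0.1945]
tcp_rot: [1.905, 2.498, 0.001]
wrist_force: [-0.1, 0.1, -2.1]
width: 0.132
```

Emit:
jog_arm(
  motion=[
    {"dx": 0, "dy": 0, "dz": -0.1, "turn": 0},
    {"dx": 0, "dy": 0, "dz": -0.1, "turn": 0},
    {"dx": 0, "dy": 0, "dz": 0, "turn": 0},
  ],
)

```text
time: 8.4
tool_pos: [0.5594, 0.0112, 0.1921]
tcp_rot: [-1.905, -2.498, 0.0]
wrist_force: [-0.6, 0.0, -1.7]
width: 0.133
```

Passed the lip's height (0.199) without contact. I continue in 1 mm steps.

Emit:
jog_arm(
  motion=[
    {"dx": 0, "dy": 0, "dz": -0.1, "turn": 0},
    {"dx": 0, "dy": 0, "dz": 0, "turn": 0},
  ],
)

```text
time: 8.57
tool_pos: [0.5595, 0.0111, 0.1912]
tcp_rot: [1.905, 2.498, -0.0]
wrist_force: [0.6, -1.0, -1.1]
width: 0.131
```

Emit:
jog_arm(
  motion=[
    {"dx": 0, "dy": 0, "dz": -0.1, "turn": 0},
    {"dx": 0, "dy": 0, "dz": 0, "turn": 0},
  ],
)

```text
time: 8.73
tool_pos: [0.5597, 0.0111, 0.1907]
tcp_rot: [1.904, 2.498, 0.0]
wrist_force: [-0.9, -0.4, 0.4]
width: 0.127
```

Contact felt at 0.191 as predicted. I open a little so the board leans on the rear finger.

Emit:
jog_arm(
  motion=[
    {"dx": 0, "dy": 0, "dz": 0, "turn": 0},
    {"dx": 0, "dy": 0, "dz": 0, "turn": 0},
    {"dx": 0, "dy": 0, "dz": 0, "turn": 0},
    {"dx": 0, "dy": 0, "dz": 0, "turn": 0},
  ],
  fingers=1.8,
)

```text
time: 9.07
tool_pos: [0.5597, 0.0111, 0.1905]
tcp_rot: [1.904, 2.498, 0.0]
wrist_force: [-0.0, -0.1, -0.6]
width: 0.212
```

Emit:
jog_arm(
  motion=[
    {"dx": 0.1, "dy": 0.03, "dz": 0, "turn": 0},
    {"dx": 0.1, "dy": 0.03, "dz": 0, "turn": 0},
    {"dx": 0.1, "dy": 0.03, "dz": 0, "turn": 0},
    {"dx": 0.1, "dy": 0.03, "dz": 0, "turn": 0},
  ],
  fingers=2.6,
)

```text
time: 9.4
tool_pos: [0.5636, 0.0124, 0.1902]
tcp_rot: [-1.905, -2.498, 0.0]
wrist_force: [0.2, 0.2, 0.3]
width: 0.306
```

```bash
python3 look.py w6
```

```text
9.4 [0.56361638 0.01238964 0.19023269] jawyaw 0.2680796237077831 [0.24052407 0.16747474 0.27225755] 0.30573460070740555
```

View pics/w6.png

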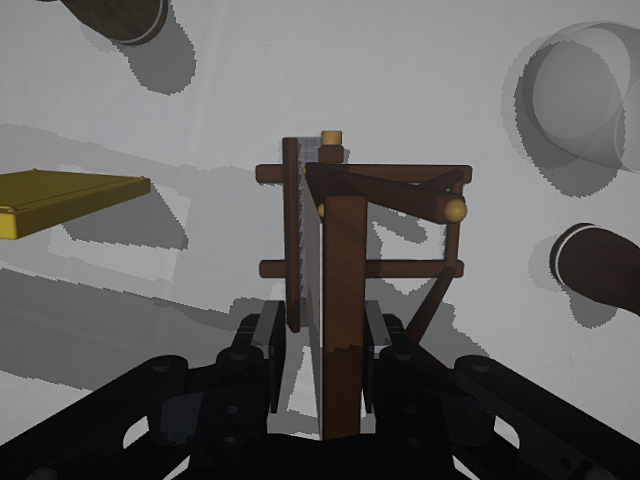

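The picture shows the board on the ledge behind the lip, leaning on the rear finger (370,350). I ease it back by opening further while moving along the easel's x.

Emit:
jog_arm(
  motion=[
    {"dx": 0.2, "dy": 0.06, "dz": 0, "turn": 0},
    {"dx": 0.3, "dy": 0.08, "dz": 0, "turn": 0},
    {"dx": 0.3, "dy": 0.08, "dz": -0.1, "turn": 0},
    {"dx": 0.3, "dy": 0.08, "dz": -0.1, "turn": 0},
    {"dx": 0.3, "dy": 0.08, "dz": -0.1, "turn": 0},
    {"dx": 0.3, "dy": 0.08, "dz": -0.1, "turn": 0},
    {"dx": 0.3, "dy": 0.08, "dz": -0.1, "turn": 0},
    {"dx": 0, "dy": 0, "dz": 0, "turn": 0},
    {"dx": 0, "dy": 0, "dz": 0, "turn": 0},
  ],
  fingers=4.2,
)

```text
time: 10.2
tool_pos: [0.5836, 0.0178, 0.1851]
tcp_rot: [-1.904, -2.498, 0.0]
wrist_force: [0.9, -0.3, -0.4]
width: 0.495
```

Emit:
jog_arm(
  motion=[
    {"dx": 0.2, "dy": 0.06, "dz": 0, "turn": 0},
    {"dx": 0.3, "dy": 0.08, "dz": 0, "turn": 0},
    {"dx": 0.3, "dy": 0.08, "dz": 0, "turn": 0},
    {"dx": 0.3, "dy": 0.08, "dz": 0, "turn": 0},
    {"dx": 0.3, "dy": 0.08, "dz": 0, "turn": 0},
    {"dx": 0.3, "dy": 0.08, "dz": 0, "turn": 0},
    {"dx": 0, "dy": 0, "dz": 0, "turn": 0},
    {"dx": 0, "dy": 0, "dz": 0, "turn": 0},
  ],
)

```text
time: 10.87
tool_pos: [0.6006, 0.0224, 0.1852]
tcp_rot: [-1.905, -2.498, 0.0]
wrist_force: [0.3, 0.2, 1.4]
width: 0.493
```

```bash
python3 look.py w7
cat > brd.py <<'E'
from h import *
import sys
O=np.array([.5465,.0086,0]); yaw=.267; ex=np.array([np.cos(yaw),np.sin(yaw),0]); ey=np.array([-ex[1],ex[0],0]); ez=np.array([0,0,1.])
rx=ex*np.cos(.35)-ez*np.sin(.35); rz=ex*np.sin(.35)+ez*np.cos(.35)
p,d,i=grab(sys.argv[1]); save(f"pics/{sys.argv[2]}.png",p); P=cloud(d,i).reshape(-1,3); P=P[~np.isnan(P[:,0])]
E=P-O; X,Y,Z=E@rx*1e3,E@ey*1e3,E@rz*1e3
g=(abs(Y)<62)&(X<8)&(X>-40)&(Z>90)&(Z<225)
if g.sum()>50:
    A=np.c_[Y[g],Z[g]-57,np.ones(g.sum())];w=np.ones(g.sum(),bool)
    for _ in range(5):
        c=np.linalg.lstsq(A[w],X[g][w],rcond=None)[0]; r=X[g]-A@c; w=abs(r)<3
    print("front face X = aY+b(Z-57)+c",c.round(3),w.sum(),"Y",np.percentile(Y[g][w],[1,99]).round(1),"Z",np.percentile(Z[g][w],[1,99]).round(1))
E
python3 brd.py top t7
```

```text
10.8667 [0.60062633 0.02239353 0.18523389] jawyaw 0.2681086489681024 [0.29891234 0.21787581 1.39716879] 0.4925560161223744
front face X = aY+b(Z-57)+c [-1.0000e-03  3.0000e-03 -1.3488e+01] 368 Y [-51.1  47.4] Z [ 91.1 218.5]
```

The board is flat against the rest (front face slope 0.003 rad). I back off slightly and lift clear.

Emit:
jog_arm(
  motion=[
    {"dx": 0.3, "dy": 0.08, "dz": 0, "turn": 0},
    {"dx": 0, "dy": 0, "dz": 0.3, "turn": 0},
    {"dx": 0, "dy": 0, "dz": 0.7, "turn": 0},
    {"dx": 0, "dy": 0, "dz": 1.5, "turn": 0},
    {"dx": 0, "dy": 0, "dz": 3, "turn": 0},
    {"dx": 0, "dy": 0, "dz": 3, "turn": 0},
    {"dx": 0, "dy": 0, "dz": 3, "turn": 0},
    {"dx": -2, "dy": 0, "dz": 2, "turn": 0},
    {"dx": -3, "dy": 0, "dz": 0, "turn": 0},
    {"dx": -3, "dy": 0, "dz": 0, "turn": 0},
    {"dx": 0, "dy": 0, "dz": 0, "turn": 0},
    {"dx": 0, "dy": 0, "dz": 0, "turn": 0},
  ],
)

```text
time: 11.97
tool_pos: [0.5227, 0.0232, 0.3215]
tcp_rot: [1.904, 2.497, 0.002]
wrist_force: [0.4, 0.6, 0.8]
width: 0.492
```

```bash
python3 look.py w8; python3 brd.py scene s8; python3 brd.py wrist w9; python3 brd.py top t8
python3 - <<'E'
import cv2,numpy as np
a=cv2.imread("pics/s8.png");b=cv2.imread("pics/w9.png")
cv2.imwrite("pics/c8.png",np.hstack([cv2.resize(a[150:370,170:430],(400,338)),cv2.resize(b,(400,338))]))
E
```

```text
11.9667 [0.52265543 0.02316122 0.32148445] jawyaw 0.2680770329638456 [0.35208046 0.62572504 0.82908125] 0.4922326363467295
front face X = aY+b(Z-57)+c [ 0.0000e+00  1.0000e-03 -1.3777e+01] 2115 Y [-48.   50.4] Z [ 91.3 215.3]
front face X = aY+b(Z-57)+c [ 1.0000e-03  7.0000e-03 -1.3293e+01] 11171 Y [-45.7  49.5] Z [ 92.1 217. ]
front face X = aY+b(Z-57)+c [ 1.0700e-01 -1.0000e-03 -1.7264e+01] 160 Y [32.  47.7] Z [ 92.4 218.6]
```

View pics/c8.png

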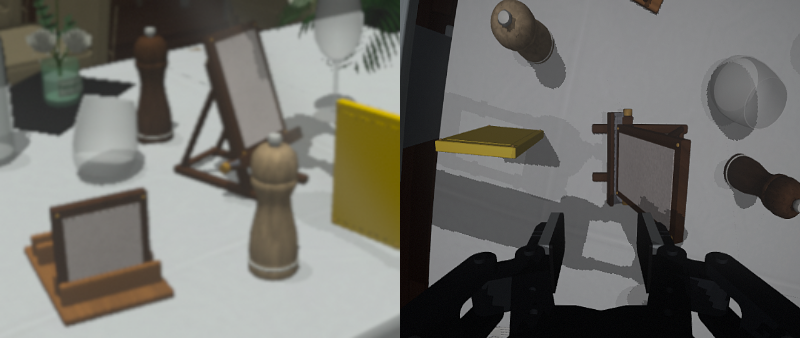

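The board stands paper outward on the easel, behind the lip and flat on the uprights. Its top is about 217 mm up the rest, which matches the 57 mm ledge plus 160 mm. I hand in.

```bash
python3 -c "
from workcell import bot
print(bot.finish_job())"
```

```text
the job is handed in; nothing more can be done
None
```

The taller board is on the easel, and I handed the job in at about 12 s of the 50 s allowed. The hand-in gives no verdict, so this rests on my own last checks.

**What I did:** I pinched the tall board by its top edge, lifted it out of the rack and carried it to the easel. I lowered it in 1 mm steps and felt the ledge at TCP z of about 0.191 m, where the wrist camera had predicted it (ledge 57 mm up the rest). I then opened the fingers a little at a time and let the rear finger guide the board back onto the uprights before lifting clear.

**Last checks:**
- **Angle:** the front face is parallel to the rest within 0.01 rad in the scene and wrist views.
- **Height:** the top edge is 215–217 mm up the rest, which fits the board being fully down on the ledge.
- **Centring:** the board is within about 2 mm of the middle of the easel.
- **Clearance:** the gripper is more than 10 cm above the board. In the last picture the short board, mills, tumbler and wine glass look unmoved; I did not measure them again.

**Disagreements:**
- The front face reads 13.3–13.8 mm in front of the rest plane instead of 12 mm. This is about the 2 mm calibration error and puts the origin near -7.5 mm, inside the limit.
- The final top-view fit gave a 0.107 rad skew and -17 mm. It used only a 160-point strip at one side of the board, with the gripper in the way, so I disregarded it. The earlier top-view fit, with 368 points across the full width, showed no skew.

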